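# Lift the stacked tube carriers out of the cooling pot with the lifting key

### The arm

A 6-joint arm with a two-finger parallel gripper is mounted at the origin on the work surface. World frame = base frame: x ahead of the robot, y to its left, z up, the work surface at z = 0. Lengths are in m, angles in rad, forces in N, time in s.
With the tool pointing down it reaches from about 0.35 to 0.975 m from the base axis. Payload 17.4 kg.
Tool frame: the origin (TCP) lies midway between the tips of the shut fingers; the grasp point (between the pads) lies pinch_z behind it (pinch_z is the distance from the TCP to the grasp point, in m); z points along the fingers, y is the direction in which the jaws open and shut (so a half turn about z gives the same grasp; the last joint's range is limited). The gripper opens to 85 mm and grips with 20 to 120 N. Pads are 22 mm wide; open, the fingers measure 114 mm over their backs; the gripper's body (76 mm by 85 mm) begins 54 mm behind the grasp point. The pads swing forward as they close: fully open they stand 13 mm farther back than shut.
Start: joints at [1.079, 0.116, 1.442, -0, 1.584, -0.038], TCP at [0.296, 0.607, 0.231] pointing down, gripper open.
Joint ranges: [-2.83, 2.83], [-0.83, 2.19], [0.07, 2.5], [-1.14, 4.28], [0.01, 3], [-2.97, 2.97]. Speed limits (rad/s): [1.89, 1.89, 2.22, 3.14, 3.14, 3.14].

### API

Orientations are given as a unit quaternion [x, y, z, w].
In Python, from rig import move_pose, move_l, move_j, gripper_to, dwell, ik, camera, Unreachable, sign_off, current_clock, current_joint_pos, current_joint_velocities, current_effort, current_tcp_pos, current_ee_rot, current_ft_force, current_moment, current_width, pinch_z gives the robot as it stands. Calls block until the motion is done:
- move_pose(position, orientation): joint-space move of the TCP to a pose.
- move_l(position, attitude=None, vel=0.15, max_force=None): straight line of the TCP; attitude=None keeps the orientation; vel is the mean speed in m/s. With max_force (N) it stops when the force on the tool has changed by that much, and returns True; else False.
- move_j(angles): joint-space move.
- gripper_to(opening, effort=None): finger opening in m; effort is the grip in N (None keeps the last); returns when the fingers have stopped.
- dwell(seconds).
- ik(position, orientation): joint angles nearest the present ones, or None.
- camera(name): name is "scene" or "side" or "wrist"; returns a dict with "pixels" (384x512x3 uint8, blue, green, red), "z_map" (384x512 float32, m along the optical axis (not along the pixel's ray), 0 where there is no reading), "K" (3x3 intrinsics, pixels), "extrinsics" (4x4, takes a point from world to camera coordinates). Camera axes: x right, y down, z forward; pixel columns grow to the right and rows downward; lengths in m; the calibration is good to about 2 mm. A picture is of the moment at which its call begins.
A pose or a line that the arm cannot do raises Unreachable and nothing moves.
- sign_off(): hands the job in, once; it reports no verdict.
Readings, each from a call of its own:
- current_clock(): time.
- current_joint_pos(): joint angles.
- current_joint_velocities(): joint speeds.
- current_effort(): joint torques, N m.
- current_tcp_pos(): TCP position.
- current_ee_rot(): TCP orientation.
- current_ft_force(): force on the tool from outside, world axes, zero at the start.
- current_moment(): the same for the moment, N m.
- current_width(): finger opening in m.
Only numpy, scipy, OpenCV 4.12 (cv2) and the standard library are available. Lean on these libraries where they do the work, as an engineer would, in place of code of your own. Each camera call takes 0.05 s, during which the arm holds its last target.

### The job

Take the red-handled lifting key from its stand, pass its foot down through the slots of both stacked tube carriers in the metal cooling pot (the covered orange one's slot is turned out of line, so feel for it with light pressure), and turn the key to hook under them. Lift the two out together on the key and set them down gently in the white dock, seated on its ledge, with the key left upright in the stack and let go. Do not press hard on the carriers, touch them with the fingers, or disturb the other things on the bench.

Things in the scene. Friction and masses are not known exactly. Their poses are not given: they have to be found in the camera images.
- key_grip (a point): Lifting key, steel with a red handle, 121 mm tall, 0.16 kg, upright. This point is on its axis inside the handle, 105 mm above its lower tip, z up the key. The handle is a plate 60 mm long (this x) and 16 mm thick (this y: grip across it), from 20 mm below this point to 16 mm above. At first the key hangs by its collar in the stand.
- key_foot (a point): Point on the key's axis at the top face of its foot, 10 mm above the tip, 95 mm below key_grip, same axes. The foot is a crossbar 30 mm long along x (parallel to the handle), 6 mm thick, 10 mm high, its lower edge V-shaped. Above it a 12 mm round shank, then a 46 mm round collar whose underside is 59 mm above the tip.
- stand: Fixed grey key stand, 64 mm square, 62 mm high, with a round 36 mm hole, 60 mm deep, on its axis; origin under its centre. Draw the key straight up 65 mm to clear it.
- upper: Upper tube carrier, blue disc 84 mm across, 22 mm thick, 0.10 to 0.18 kg, ringed by dark tube holes; origin at the centre of its underside. A slot 36 mm long (its x), 11 mm wide, with a 15 mm square opening at its middle, runs through it: the key's foot passes lengthwise along the slot (a half turn is the same). It lies loose, free to turn, on a like orange carrier.
- upper_top (a point): Centre of the blue carrier's top. The orange carrier below is covered; its slot is turned 28 to 66 degrees counter-clockwise (from above) from the blue one's, so the foot stops on it 22 mm below this point. Turning the key counter-clockwise, pressing lightly, carries the blue disc round until the foot drops through the orange one. Over 40 N from the key breaks a carrier.
- pot_ledge (a point): Fixed metal pot, 117 mm across, 58 mm high. Point on its axis at the ledge, 24 mm above the bench, that the orange carrier lies on. Bore 89 mm, wall 34 mm above the ledge; below it a space 18 mm deep, 54 mm wide for the foot. With the collar on the blue carrier the foot's top is 5 mm below the orange one; turned 60 to 90 degrees in either direction it hooks under.
- dock_ledge (a point): Fixed round white dock, 112 mm across, 36 mm high, with a green ledge. Point on its axis at the ledge, 24 mm above the bench, where the orange carrier is to lie. Bore 94 mm; the wall rises 12 mm above the ledge; below the ledge a space 18 mm deep and 54 mm wide takes the key's foot.
- dish: Bystander: white shallow dish, 84 mm across, 14 mm high; origin under its centre.
- beaker: Bystander: glass beaker, 72 mm across, 95 mm high; origin under its centre.
- reagent: Bystander: amber bottle, 64 mm across, 130 mm high; origin under its centre.
- jar: Bystander: white jar, 60 mm across, 65 mm high; origin under its centre.
- tube_rack: Bystander: yellow rack of capped tubes, 75 x 160 x 77 mm; origin under its centre.
- tip_box: Bystander: blue box, 80 x 115 x 55 mm; origin under its centre.
Mind the look-alikes: they are no part of the job. What is shaped like the part that bears key_grip but yellow is not meant.

How it is judged:
On the way, in this order (a step that is already met when the one before it is completed fails the run):
1. The key's foot is through both carriers, which are still in the pot (z of key_foot in the frame of upper below -0.0235 m and horizontal distance between key_foot and upper below 0.006 m and z of upper in the frame of pot_ledge below 0.027 m and horizontal distance between upper and pot_ledge below 0.008 m), for 0.1 s.
2. Both carriers are lifted clear of the pot together on the key (z of upper in the frame of pot_ledge above 0.062 m and z of key_foot in the frame of upper below -0.019 m and horizontal distance between key_foot and upper below 0.01 m), for 0.2 s.
At the end, for the whole second after the job is handed in: The blue carrier lies level (4 deg) on the orange one, seated in the dock (within 9 mm of its axis, height right to 2.5 mm); the key still stands through both, its foot below the orange one, within 8 deg of upright; all is let go and at rest (horizontal distance between upper and dock_ledge below 0.009 m and z of upper in the frame of dock_ledge between 0.0195 and 0.0245 m and angle between upper's own z axis and vertical below 0.07 rad and z of key_foot in the frame of upper below -0.0215 m and angle between key_grip's own z axis and vertical below 0.14 rad and linear speed of upper below 0.02 m/s); the robot touches nothing.
It fails at once if the key presses on the blue carrier with over 40 N (contact force between key and upper above 40 N).
It fails at once if the key presses on the orange carrier with over 40 N (contact force between key and orange_carrier above 40 N).
It fails at once if the carriers are dropped or banged into the dock (over 60 N) (contact force between orange_carrier and dock above 60 N).
It fails at once if the fingers touch a carrier (contact force between the fingers and upper above 2 N or contact force between the fingers and orange_carrier above 2 N).
It fails at once if a bystander is moved more than 25 mm (distance of any of dish, beaker, reagent, jar, tube_rack, tip_box from where it was at the start of the episode above 0.025 m).
It also fails if it takes over 64 s, if anything falls off the work surface, if the arm or the gripper's body presses on something with over 40 N, if the wrist force passes 120 N, or if a joint passes its speed limit or range.

## Working session

There is one attempt and no reset: what is moved stays moved. The work goes in short steps, each a Python script; the robot and the scene stay as the last script left them, time stands still between calls to the robot, and variables do not carry over. Pictures are saved under pics/ and viewed, and the job is handed in when it is done.

```bash
ls; mkdir -p pics
python3 - <<'E'
from rig import *
import cv2,numpy as np
print(current_clock(),pinch_z if not callable(pinch_z) else pinch_z(),current_tcp_pos(),current_ee_rot())
for n in("scene","side","wrist"):
    c=camera(n);cv2.imwrite(f"pics/{n}0.png",c["pixels"]);np.savez(f"{n}0.npz",**c)
    print(n,c["K"].tolist(),np.round(c["extrinsics"],3).tolist())
E
```

```text
pics
0.0 0.0187 [0.29583033 0.60650873 0.23056097] [ 2.24945157e-01  9.74371254e-01 -5.56428918e-04 -1.63229262e-04]
scene [[381.6668795257552, 0.0, 252.01375276794715], [0.0, 381.6668795257552, 192.5667248393057], [0.0, 0.0, 1.0]] [[0.775, 0.631, 0.013, -0.418], [0.445, -0.531, -0.721, -0.168], [-0.449, 0.565, -0.692, 1.6], [0.0, 0.0, 0.0, 1.0]]
side [[410.52263429157017, 0.0, 257.3904829113619], [0.0, 410.52263429157017, 182.40205567970764], [0.0, 0.0, 1.0]] [[0.941, -0.337, 0.018, -0.489], [-0.25, -0.732, -0.634, 0.194], [0.226, 0.593, -0.773, 1.317], [0.0, 0.0, 0.0, 1.0]]
wrist [[288.47407026932484, 0.0, 255.39845322707706], [0.0, 288.47407026932484, 190.6479051990103], [0.0, 0.0, 1.0]] [[0.438, 0.899, -0.003, -0.674], [0.858, -0.417, 0.3, -0.039], [0.269, -0.134, -0.954, 0.381], [0.0, 0.0, 0.0, 1.0]]
```

View pics/scene0.png

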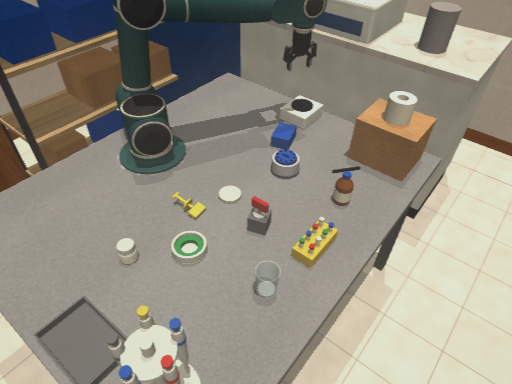

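View pics/side0.png

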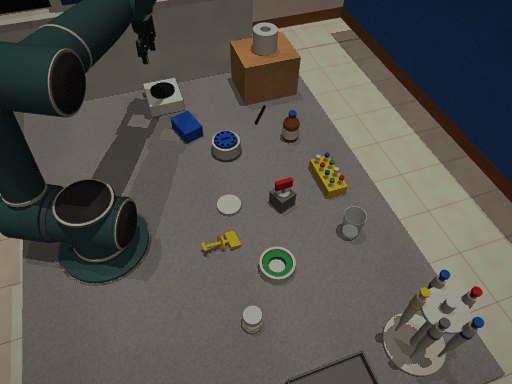

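View pics/wrist0.png

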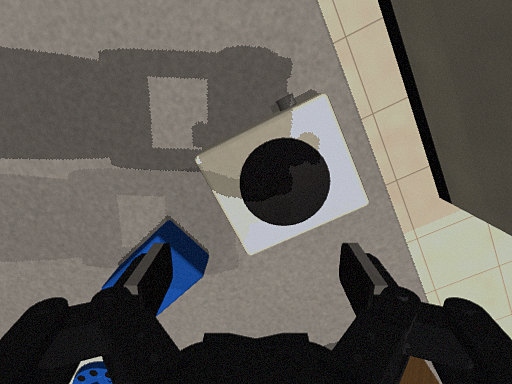

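The scene view shows the red handle in its grey stand at (260,204), the look-alike yellow key lying at (190,206), and red caps at about (167,362) and in the rack. The side view has the red handle at (284,184) and the yellow key at (222,243). I choose the red handle standing upright in the grey stand. The pot is at (286,162), the dock at (189,247) in the scene view. The wrist view shows only the scale and the blue box.

```bash
cat > h.py <<'E'
import numpy as np,cv2
def pts(c,m):
    v,u=np.nonzero(m&(c["z_map"]>0));z=c["z_map"][v,u];K=c["K"]
    p=np.stack([(u-K[0,2])/K[0,0]*z,(v-K[1,2])/K[1,1]*z,z],1)
    E=c["extrinsics"];return (p-E[:3,3])@E[:3,:3]
def hsv(c): return cv2.cvtColor(c["pixels"],cv2.COLOR_BGR2HSV)
def box(m,x0,y0,x1,y1):
    o=np.zeros_like(m);o[y0:y1,x0:x1]=m[y0:y1,x0:x1];return o
def col(c,h0,h1,s=100,v=50):
    h=hsv(c);m=(h[...,0]>=h0)&(h[...,0]<=h1)
    if h0>h1:m=(h[...,0]>=h0)|(h[...,0]<=h1)
    return m&(h[...,1]>s)&(h[...,2]>v)
def circ(p):
    A=np.c_[2*p[:,:2],np.ones(len(p))];s=np.linalg.lstsq(A,(p[:,:2]**2).sum(1),rcond=None)[0]
    return s[:2],np.sqrt(s[2]+s[:2]@s[:2])
E
python3 - <<'E'
from h import *
B={"scene":dict(key=(245,190,275,215),pot=(268,145,304,180),dock=(165,228,212,268)),
"side":dict(key=(270,172,298,196),pot=(208,128,245,162),dock=(255,243,300,285))}
for n in B:
    c=dict(np.load(n+"0.npz"))
    p=pts(c,box(col(c,170,8),*B[n]["key"]))
    r=cv2.minAreaRect((p[:,:2]*1000).astype(np.float32));print(n,"key",len(p),np.round(np.median(p,0),4),p.min(0),p.max(0),r)
    t=p[p[:,2]>np.percentile(p[:,2],95)-.006];r=cv2.minAreaRect((t[:,:2]*1000).astype(np.float32));print(" top",len(t),r)
    p=pts(c,box(col(c,100,125),*B[n]["pot"]));p=p[(p[:,2]>.055)&(p[:,2]<.08)] if 1 else p
    print(" blue",len(p),np.median(p,0),circ(p),cv2.minEnclosingCircle((p[:,:2]*1000).astype(np.float32)))
    p=pts(c,box(col(c,50,80),*B[n]["dock"]));print(" green",len(p),np.percentile(p,[2,50,98],axis=0).round(4).tolist(),circ(p))
    h=hsv(c);x0,y0,x1,y1=B[n]["dock"];m=np.zeros(h.shape[:2],bool);m[y0:y1,x0:x1]=1
    p=pts(c,m);p=p[(p[:,2]>.031)&(p[:,2]<.042)];print(" rim",len(p),circ(p),cv2.minEnclosingCircle((p[:,:2]*1000).astype(np.float32)))
    x0,y0,x1,y1=B[n]["pot"];m=np.zeros(h.shape[:2],bool);m[y0:y1,x0:x1]=1
    p=pts(c,m&~col(c,100,125));p=p[(p[:,2]>.05)&(p[:,2]<.066)];print(" potrim",len(p),circ(p),cv2.minEnclosingCircle((p[:,:2]*1000).astype(np.float32)))
    for nm in B[n]:
        x0,y0,x1,y1=B[n][nm];cv2.imwrite(f"pics/{n}_{nm}.png",cv2.resize(c["pixels"][y0-12:y1+25,x0-12:x1+12],None,fx=6,fy=6,interpolation=cv2.INTER_NEAREST))
E
```

```text
scene key 171 [ 0.5985 -0.0395  0.1154] [ 0.56737369 -0.04481216  0.06655089] [ 0.62856514 -0.02146236  0.12822129] ((597.9869995117188, -32.61439895629883), (60.5263786315918, 22.270204544067383), 3.3812432289123535)
 top 69 ((597.580810546875, -34.83100128173828), (60.06094741821289, 16.305877685546875), 1.331809163093567)
 blue 231 [0.49082133 0.26332599 0.06797992] (array([0.48917516, 0.26491555]), np.float64(0.029868538044874503)) ((487.5589599609375, 266.7937927246094), 42.645408630371094)
 green 249 [[0.4479, -0.2969, 0.021], [0.4782, -0.2509, 0.0248], [0.5242, -0.2177, 0.0289]] (array([ 0.48770483, -0.25815412]), np.float64(0.03574733738375026))
 rim 289 (array([ 0.49237916, -0.25944134]), np.float64(0.05134347290238664)) ((491.94696044921875, -258.5315856933594), 56.956451416015625)
 potrim 147 (array([0.48931522, 0.26852701]), np.float64(0.04900047662426353)) ((490.85650634765625, 269.9460144042969), 55.641815185546875)
side key 177 [ 0.5944 -0.0422  0.1149] [ 5.65672041e-01 -4.75258891e-02 -2.51709617e-04] [0.67509517 0.06432577 0.12770587] ((617.9378051757812, 7.388908386230469), (141.11419677734375, 56.76715087890625), 63.18854522705078)
 top 62 ((595.5964965820312, -36.792579650878906), (57.30976104736328, 16.564542770385742), 1.5183730125427246)
 blue 254 [0.48382739 0.26216711 0.06599344] (array([0.48420858, 0.26391457]), np.float64(0.029750745417419622)) ((485.55755615234375, 266.1483154296875), 43.334266662597656)
 green 373 [[0.4488, -0.2991, 0.0186], [0.492, -0.2523, 0.0231], [0.5315, -0.2179, 0.0279]] (array([ 0.48950644, -0.25916798]), np.float64(0.03694000637948148))
 rim 298 (array([ 0.48849882, -0.26259184]), np.float64(0.051252264766898585)) ((488.302978515625, -262.1314392089844), 56.66006088256836)
 potrim 182 (array([0.48599828, 0.26585813]), np.float64(0.047380345288100964)) ((487.966064453125, 265.0966491699219), 55.63289260864258)
```

Run:
```python
import cv2,numpy as np
a=[cv2.resize(cv2.imread(f"pics/{f}.png"),(390,290)) for f in("scene_key","side_key","scene_pot","side_pot")]
cv2.imwrite("pics/crop1.png",np.vstack([np.hstack(a[:2]),np.hstack(a[2:])]))
```

```text
(no output)
```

View pics/crop1.png

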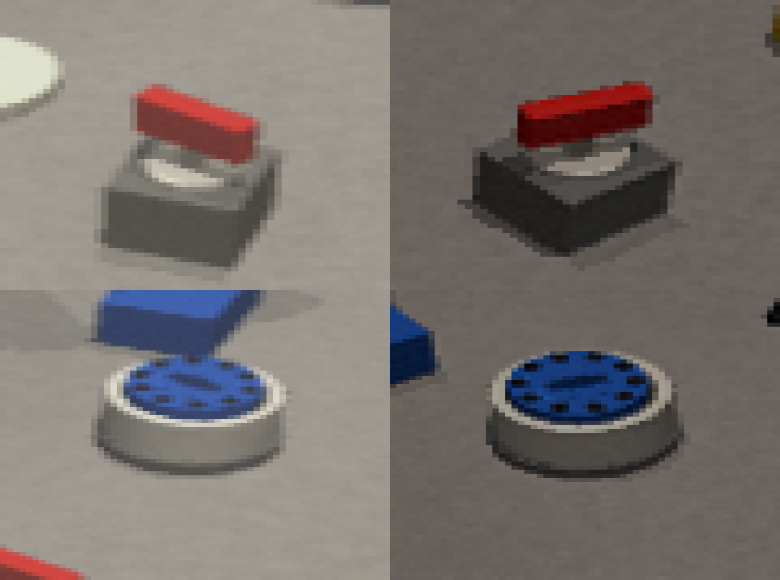

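The crops confirm the choice: the upright red handle plate sits above a collar in the grey stand, and the blue carrier with its slot is in the pot. Next I take wrist views of the pot and then the key.

```bash
cat >> h.py <<'E'
from scipy.spatial.transform import Rotation as R
def q(yaw):  # tool down, tool x at yaw
    return [np.cos(yaw/2),np.sin(yaw/2),0,0]
def fwd(c,P):
    E=c["extrinsics"];p=np.atleast_2d(P)@E[:3,:3].T+E[:3,3];K=c["K"]
    return np.c_[p[:,0]/p[:,2]*K[0,0]+K[0,2],p[:,1]/p[:,2]*K[1,1]+K[1,2]]
def ray(c,uv,z):
    K=c["K"];E=c["extrinsics"];uv=np.atleast_2d(uv).astype(float)
    d=np.c_[(uv[:,0]-K[0,2])/K[0,0],(uv[:,1]-K[1,2])/K[1,1],np.ones(len(uv))]@E[:3,:3]
    C=-E[:3,:3].T@E[:3,3];return C+d*((z-C[2])/d[:,2])[:,None]
E
python3 - <<'E'
from h import *
from rig import *
c=dict(np.load("wrist0.npz"));E=c["extrinsics"];C=-E[:3,:3].T@E[:3,3]
T=R.from_quat(current_ee_rot()).as_matrix();print("cam in tool",T.T@(C-current_tcp_pos()),"axis",T.T@E[2,:3],"xcam",T.T@E[0,:3])
for y in(0,.5,1,np.pi,-.5,-1,-1.57,1.57,2.3,-2.3):
    print(y,[None if (s:=ik([*p,.2],q(y))) is None else round(float(s[5]),2) for p in((.597,-.036),(.487,.266),(.49,-.26))])
E
```

```text
cam in tool [ 0.07749693  0.00030676 -0.14217909] axis [-0.3002482  -0.00139095  0.9538601 ] xcam [6.14523392e-04 9.99998447e-01 1.65166922e-03]
0 [1.47, 2.02, 1.04]
0.5 [0.97, 1.52, 0.54]
1 [0.47, 1.02, 0.04]
3.141592653589793 [-1.67, -1.12, -2.1]
-0.5 [1.97, 2.52, 1.54]
-1 [2.47, None, 2.04]
-1.57 [None, -2.69, 2.61]
1.57 [-0.1, 0.45, -0.53]
2.3 [-0.83, -0.28, -1.26]
-2.3 [-2.52, -1.96, -2.95]
```

Run:
```python
from h import *
from rig import *
move_pose([.487,.266,.21],q(0.));dwell(.2)
c=camera("wrist");np.savez("w_pot.npz",**c);cv2.imwrite("pics/w_pot.png",c["pixels"])
print(current_clock(),current_tcp_pos(),current_ee_rot())
```

```text
2.1917 [0.48690589 0.26628913 0.20996957] [ 9.99999920e-01  3.97124647e-04 -4.63972019e-05  1.77207821e-05]
```

View pics/w_pot.png

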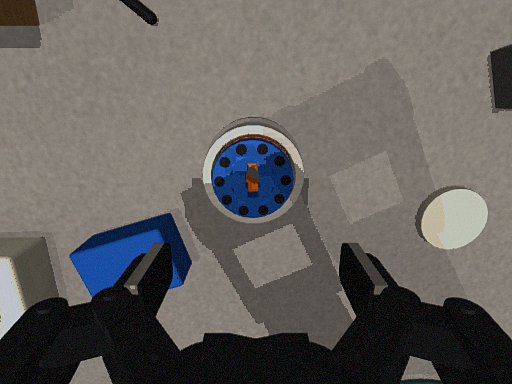

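The wrist view shows the pot with the blue disc at (253,178). Its slot runs almost along the image's vertical, which is world x, and the orange carrier shows through it at (253,179). Now I fit the disc and slot.

Run:
```python
from h import *
c=dict(np.load("w_pot.npz"))
h=hsv(c)
blue=box(col(c,100,130,80,25),195,120,312,230).astype(np.uint8)
# fill hull of blue -> ellipse
pt=cv2.findNonZero(blue);n,l,st,ce=cv2.connectedComponentsWithStats(blue);k=1+np.argmax(st[1:,4]);pt=cv2.findNonZero((l==k).astype(np.uint8))
hull=cv2.convexHull(pt)
w=ray(c,hull[:,0],.068);print("disc",circ(w),cv2.minEnclosingCircle((w[:,:2]*1000).astype(np.float32)))
z=pts(c,(l==k));print("depth z",np.median(z,0))
# slot: non-blue within 20px of center, exclude tube holes
m=np.zeros_like(blue);cv2.circle(m,(253,178),27,1,-1);s=(m==1)&(blue==0)
n,l2,st,ce=cv2.connectedComponentsWithStats(s.astype(np.uint8));print(st[1:].tolist())
k=1+np.argmax(st[1:,4]);uv=np.argwhere(l2==k)[:,::-1]
w=ray(c,uv,.068)[:,:2];print("slot centroid",w.mean(0),cv2.minAreaRect((w*1000).astype(np.float32)))
e,v=np.linalg.eigh(np.cov(w.T));print("pca deg",np.degrees(np.arctan2(v[1,1],v[0,1])),np.sqrt(e))
rim=((h[...,1]<60)&(h[...,2]>60))
cr=c["pixels"][115:240,190:315];cv2.imwrite("pics/w_pot_c.png",cv2.resize(cr,None,fx=4.5,fy=4.5,interpolation=cv2.INTER_NEAREST))
```

```text
disc (array([0.48557761, 0.26983868]), np.float64(0.0416467233957987)) ((485.8141174316406, 269.49273681640625), 42.383636474609375)
depth z [0.48711359 0.26997043 0.06730724]
[[241, 153, 4, 2, 4], [258, 152, 6, 2, 8], [246, 163, 14, 29, 329], [275, 163, 2, 2, 2]]
slot centroid [0.48802214 0.26970566] ((487.8082275390625, 269.50457763671875), (29.46250343322754, 13.30269718170166), 0.06983397156000137)
pca deg -178.76124154539195 [0.00344994 0.00839661]
```

View pics/w_pot_c.png

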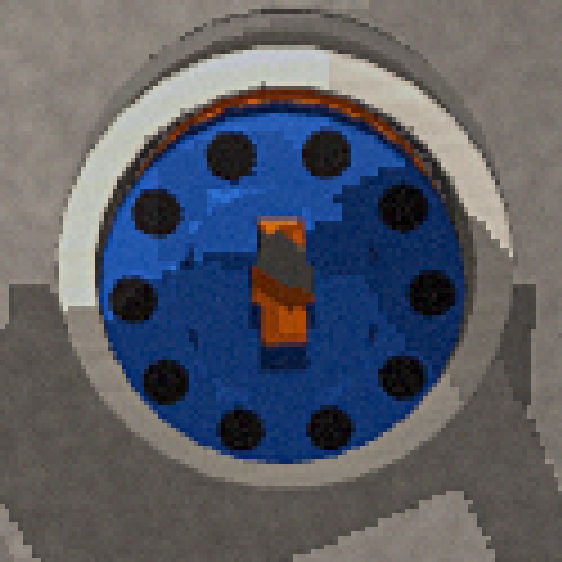

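Run:
```python
from h import *
c=dict(np.load("w_pot.npz"))
print("slot",ray(c,[[190+283.5/4.5-.5,115+293/4.5-.5],[190+281.5/4.5-.5,115+218/4.5-.5],[190+284/4.5-.5,115+368/4.5-.5]],.068))
g=c["pixels"].max(2).astype(np.uint8)
m=box((g<50),205,130,302,225).astype(np.uint8)
n,l,st,ce=cv2.connectedComponentsWithStats(m)
C=np.array([ce[i] for i in range(1,n) if 40<st[i,4]<140]);print(np.round(C).tolist())
w=ray(c,C,.068);print("holes",circ(w),np.sort(np.degrees(np.arctan2(w[:,1]-circ(w)[0][1],w[:,0]-circ(w)[0][0]))))
# blue disc centre by rays in scene and side
for n,b in(("scene",(268,145,304,174)),("side",(208,128,245,160))):
    c=dict(np.load(n+"0.npz"));bl=box(col(c,100,125,80,40),*b).astype(np.uint8)
    k,l,st,ce=cv2.connectedComponentsWithStats(bl);i=1+np.argmax(st[1:,4])
    w=ray(c,cv2.convexHull(cv2.findNonZero((l==i).astype(np.uint8)))[:,0],.068);print(n,circ(w),st[i])
```

```text
slot [[0.48527593 0.26949282 0.068     ]
 [0.50259526 0.26991438 0.068     ]
 [0.46732006 0.26940235 0.068     ]]
[[241.0, 149.0], [262.0, 149.0], [224.0, 162.0], [279.0, 161.0], [285.0, 180.0], [219.0, 181.0], [226.0, 199.0], [279.0, 198.0], [243.0, 210.0], [263.0, 210.0]]
holes (array([0.48437021, 0.2698197 ]), np.float64(0.033892826265534505)) [-160.96690036 -124.66508224  -88.5824786   -52.60623302  -16.47371976
   19.67569641   55.3447124    91.50966072  127.22805615  163.28379465]
scene (array([0.46727293, 0.27130479]), np.float64(0.06080816974042722)) [271 145  26  20 304]
side (array([0.48400855, 0.26161487]), np.float64(0.044054431184375825)) [214 131  23  18 288]
```

Run:
```python
from h import *
from rig import *
move_pose([.597,-.036,.23],q(0.02));dwell(.2)
c=camera("wrist");np.savez("w_key.npz",**c);cv2.imwrite("pics/w_key.png",c["pixels"])
print(current_clock(),current_tcp_pos())
p=pts(c,col(c,170,8,100,40));p=p[(p[:,2]>.08)&(abs(p[:,0]-.597)<.05)&(abs(p[:,1]+.036)<.03)]
print(len(p),np.percentile(p[:,2],[5,50,95]))
h=hsv(c);m=col(c,170,8,100,40).astype(np.uint8);n,l,st,ce=cv2.connectedComponentsWithStats(m);i=1+np.argmax(st[1:,4]);print(st[i])
t=p[p[:,2]>.120];print("top",cv2.minAreaRect((t[:,:2]*1000).astype(np.float32)),t.mean(0))
x,y,w,hh=st[i,:4];cv2.imwrite("pics/w_key_c.png",cv2.resize(c["pixels"][y-25:y+hh+25,x-40:x+w+40],None,fx=4.,fy=4.,interpolation=cv2.INTER_NEAREST));print(x-40,y-25)
```

```text
3.6667 [ 0.59696301 -0.0351082   0.2300035 ]
1167 [0.11162183 0.12333453 0.12463795]
[ 246  151   19   69 1180]
top ((595.7664794921875, -34.544532775878906), (58.60258483886719, 15.935795783996582), 2.758418560028076) [ 0.59700669 -0.03448971  0.1233284 ]
206 126
```

View pics/w_key_c.png

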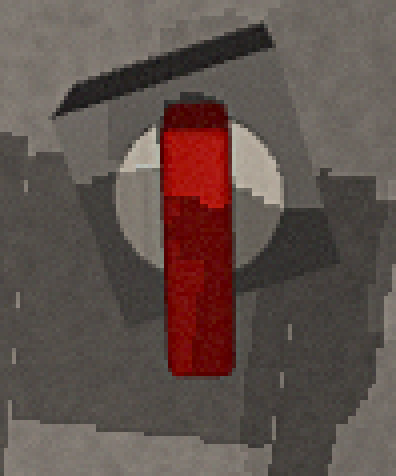

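The wrist crop shows the red handle lying almost along image vertical, with its top face centred near (255,188). The white collar sits under it in the tilted grey stand, so this is the right part.

Run:
```python
from h import *
from rig import *
c=dict(np.load("w_key.npz"))
w=ray(c,np.array([[195.5,128],[201.5,376],[198.5,252]])/4+[205.5,125.5],.124);print(w, np.degrees(np.arctan2(*(w[0]-w[1])[[1,0]])))
print(current_tcp_pos(),current_ee_rot(),R.from_quat(current_ee_rot()).as_matrix()[:,0], current_ft_force())
```

```text
[[ 0.62514244 -0.03321021  0.124     ]
 [ 0.56670287 -0.03583179  0.124     ]
 [ 0.59691185 -0.03447663  0.124     ]] 2.5685499530308005
[ 0.59696301 -0.0351082   0.2300035 ] [ 9.99943743e-01  1.06070887e-02  2.17677432e-05 -2.18294875e-05] [9.99774978e-01 2.12129831e-02 4.39961319e-05] [-0.26671593  0.00232271  0.03222904]
```

Run:
```python
from h import *
from rig import *
move_l([.5962,-.0347,.15],q(.045),vel=.15)
print(move_l([.5962,-.0347,.0923],vel=.08,max_force=15))
print(current_tcp_pos(),current_ft_force())
gripper_to(.0,effort=90);dwell(.2)
print(current_width(),current_tcp_pos(),current_ft_force(),current_moment(),current_clock())
print(move_l([.5962,-.0347,.0923+.09],vel=.1),current_tcp_pos(),current_ft_force(),current_moment())
c=camera("wrist");np.savez("w_key2.npz",**c);cv2.imwrite("pics/w_key2.png",c["pixels"])
c=camera("side");np.savez("s_key2.npz",**c);cv2.imwrite("pics/s_key2.png",c["pixels"])
print(current_clock())
```

```text
False
[ 0.59645657 -0.03473999  0.09278052] [-0.03412309  0.52080027  0.34140607]
0.014654675830053867 [ 0.59636347 -0.03472609  0.09259948] [-0.95069839  0.56394585  5.16812385] [0.0509933  0.04085652 0.01284841] 6.0667
False [ 0.59590777 -0.03468074  0.18143004] [ 0.67944808 -0.12585887 -0.65110773] [-0.02410518  0.01226392  0.00062006]
7.2167
```

View pics/w_key2.png

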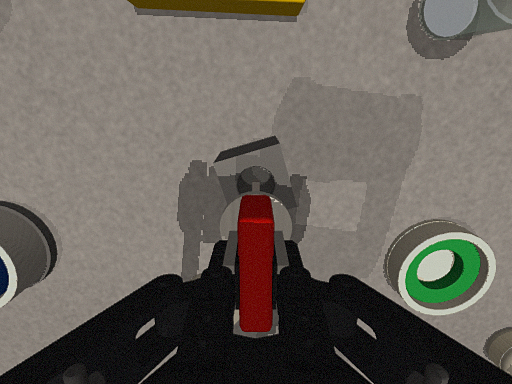

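View pics/s_key2.png

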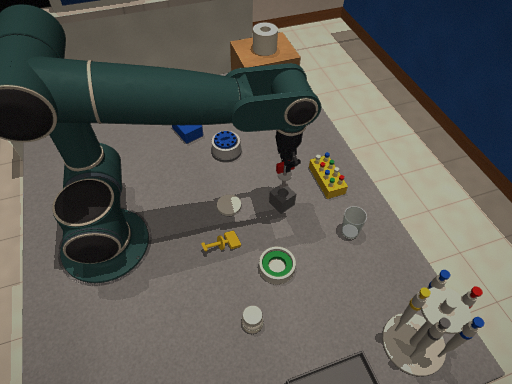

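The wrist view shows the red handle between the pads at (256,265), lifted clear of the stand. The dock's full rim and green ledge show at (441,268), so I'll measure the dock and the in-hand key from this picture.

Run:
```python
from h import *
from rig import *
c=dict(np.load("w_key2.npz"))
h=hsv(c)
wm=box((h[...,1]<40)&(h[...,2]>150),375,205,505,325).astype(np.uint8)
n,l,st,ce=cv2.connectedComponentsWithStats(wm)
for i in range(1,n):
    if st[i,4]>100:
        hu=cv2.convexHull(cv2.findNonZero((l==i).astype(np.uint8)))[:,0];w=ray(c,hu,.036);print(st[i],"rim",circ(w),cv2.minEnclosingCircle((w[:,:2]*1000).astype(np.float32)))
p=pts(c,box(col(c,50,80),375,205,505,325));print("green depth",len(p),np.median(p,0))
g=box(col(c,50,80,80,30),375,205,505,325).astype(np.uint8)
hu=cv2.convexHull(cv2.findNonZero(g))[:,0]
for z in(.024,):print("green hull",circ(ray(c,hu,z)))
p=pts(c,box(np.ones(h.shape[:2],bool),375,205,505,325));p=p[(p[:,2]>.033)&(p[:,2]<.041)];print("rimdepth",circ(p),cv2.minEnclosingCircle((p[:,:2]*1000).astype(np.float32)))
for n,b in(("scene",(165,228,212,268)),("side",(255,243,300,285))):
    d=dict(np.load(n+"0.npz"));hh=hsv(d);wm=box((hh[...,1]<50)&(hh[...,2]>150),*b).astype(np.uint8)
    k,l,st,ce=cv2.connectedComponentsWithStats(wm);i=1+np.argmax(st[1:,4])
    print(n,st[i],cv2.minEnclosingCircle((ray(d,cv2.convexHull(cv2.findNonZero((l==i).astype(np.uint8)))[:,0],.036)[:,:2]*1000).astype(np.float32)))
# key in hand
p=pts(c,col(c,170,8,100,40));t=np.array([.5959,-.0347]);p=p[(abs(p[:,0]-t[0])<.05)&(abs(p[:,1]-t[1])<.03)]
zt=np.percentile(p[:,2],90);q_=p[p[:,2]>zt-.005];print("ztop",zt,cv2.minAreaRect((q_[:,:2]*1000).astype(np.float32)))
for a in np.arange(-.03,.031,.01):
    s=q_[abs(q_[:,0]-t[0]-a)<.005];print(round(a,3),np.median(s[:,2:])if len(s) else None)
print(current_tcp_pos(),current_ft_force(),current_width())
cv2.imwrite("pics/w_key2c.png",cv2.resize(c["pixels"][150:340,190:320],None,fx=3,fy=3,interpolation=cv2.INTER_NEAREST))
```

```text
[ 398  232   98   84 1720] rim (array([ 0.48850044, -0.25990363]), np.float64(0.055470900812813265)) ((488.66973876953125, -259.9991149902344), 55.8016242980957)
[417 250  36  31 793] rim (array([ 0.50125898, -0.24384961]), np.float64(0.019704034669343867)) ((501.63848876953125, -244.2524871826172), 22.007537841796875)
green depth 2513 [ 0.47803322 -0.27178818  0.02397043]
green hull (array([ 0.48552622, -0.26367542]), np.float64(0.04416503467134446))
rimdepth (array([ 0.489494  , -0.25892657]), np.float64(0.05125225145726705)) ((488.3924560546875, -259.4433288574219), 56.53886032104492)
scene [ 165  228   47   40 1043] ((494.6533203125, -270.74774169921875), 111.51397705078125)
side [260 247  36  32 191] ((488.823974609375, -262.2132873535156), 54.36940002441406)
ztop 0.21303643612835008 ((595.4434204101562, -34.21880340576172), (59.94264602661133, 15.972955703735352), 2.8862223625183105)
-0.03 0.21224420649498896
-0.02 0.21241763449358517
-0.01 0.2124302997912906
0.0 0.21240850410501805
0.01 0.21236342316458862
0.02 0.21233278910207043
0.03 0.211456439652101
[ 0.59591176 -0.03469814  0.18141497] [-0.54405405 -0.39889201 -1.39662324] 0.01464605658528225
```

View pics/w_key2c.png

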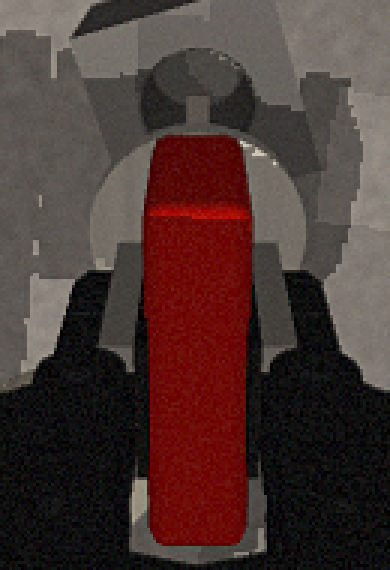

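Run:
```python
from h import *
from rig import *
X,Y=.4857,.2692
move_l([X,Y,.19],q(.02),vel=.25);dwell(.2)
t=current_tcp_pos();print(t,current_ft_force())
X+=X-t[0];Y+=Y-t[1]
print(move_l([X,Y,.160],vel=.06,max_force=6),current_tcp_pos())
print(move_l([X,Y,.128],vel=.02,max_force=5),current_tcp_pos(),current_ft_force(),current_moment())
dwell(.1);print(current_tcp_pos(),current_ft_force(),current_moment(),current_clock())
```

```text
[0.48599817 0.26855935 0.18999173] [ 0.92465287 -0.19247808 -2.12946622]
False [0.48542144 0.26989082 0.1600482 ]
True [0.48545632 0.26983819 0.1344703 ] [-0.12574733 -0.36542676  4.64028126] [-0.03293839  0.14482364  0.03894602]
[0.48544494 0.26985965 0.13454149] [-0.87737012  0.50992712  6.5736347 ] [-0.02253115  0.14834799  0.03454268] 10.775
```

The foot is resting on the orange carrier, about 22 mm below the blue top. Next I turn it counter-clockwise in small steps under light pressure.

Run:
```python
from h import *
from rig import *
X,Y=.4857,.2692;X,Y=current_tcp_pos()[:2]
z=.1342;yaw=.02
f0=-1.6
for i in range(26):
    yaw+=.06
    move_l([X,Y,z],q(yaw),vel=.05)
    t=current_tcp_pos();f=current_ft_force();m=current_moment()
    print(round(yaw,2),np.round(t*1000,1),np.round(f,1),round(m[2],3),round(current_clock(),2))
    n=f[2]-f0
    if n<2.5:
        s=move_l([X,Y,z-.0025],vel=.03,max_force=5);t=current_tcp_pos();f=current_ft_force()
        print("  probe",s,np.round(t*1000,1),np.round(f,1))
        if not s and f[2]<2.5: print("dropped");break
        z=t[2]-.0002
    elif n>11: z+=.0003
    if yaw>1.3: break
```

```text
0.08 [485.6 270.  134.6] [-1.4  1.   4.1] 0.058 11.03
0.14 [485.6 270.  134.5] [-0.8  0.7  5.7] 0.048 11.28
0.2 [485.7 269.9 134.5] [-0.4  0.7  5.1] 0.019 11.53
0.26 [485.6 269.9 134.5] [ 0.4 -0.   5.1] 0.024 11.78
0.32 [485.6 269.9 134.5] [-0.3 -0.8  5.3] -0.046 12.03
0.38 [485.6 269.9 134.5] [-0.4  0.8  5.5] -0.013 12.28
0.44 [485.6 269.9 134.5] [0.1 0.9 6.1] -0.007 12.53
0.5 [485.5 269.9 134.3] [-0.2  0.3  4.5] -0.021 12.78
0.56 [485.4 270.  134.2] [-1.   2.2  4.6] -0.076 13.03
0.62 [485.4 269.7 133.9] [0.9 1.1 0.3] 0.027 13.28
  probe False [485.9 269.9 132.5] [-0.6  0.1 10.7]
0.68 [485.6 269.8 132.3] [ 0.4 -0.5  3.4] 0.013 13.78
0.74 [485.3 269.7 132. ] [0.9 0.8 0.7] -0.009 14.03
  probe False [485.2 269.8 129.3] [ 0.5  0.3 -1.1]
dropped
```

Run:
```python
from h import *
from rig import *
X,Y=.4855,.2698
print(move_l([X,Y,.127],q(.79),vel=.03,max_force=6),current_tcp_pos(),current_ft_force())
print(move_l([X,Y,.106],vel=.03,max_force=6),current_tcp_pos(),current_ft_force())
print(move_l([X,Y,.095],vel=.02,max_force=4),current_tcp_pos(),current_ft_force(),current_clock())
```

```text
False [0.48519214 0.26966191 0.12649217] [-0.863978    0.50162734 -2.88945235]
False [0.48558439 0.26984127 0.10617171] [-0.00956868  0.26356516 -1.49918039]
True [0.48567942 0.26981996 0.09762788] [0.67924367 0.27153756 5.66030433] 15.825
```

Run:
```python
from h import *
from rig import *
X,Y=.4856,.2698
move_l([X,Y,.0988],vel=.03);dwell(.15)
print(current_tcp_pos(),current_ft_force(),current_clock())
for y in(1.2,1.65,2.09):
    move_l([X,Y,.0988],q(y),vel=.05);print(current_tcp_pos(),current_ft_force(),current_moment(),current_clock())
print(move_l([X,Y,.108],vel=.02),current_tcp_pos(),current_ft_force(),current_clock())
```

```text
[0.48546504 0.26974832 0.09849399] [ 1.27414293 -0.1866426  -1.64819254] 16.225
[0.48553847 0.26977634 0.09869793] [ 0.24362047  0.49420524 -1.33927272] [-0.00323308 -0.01706287 -0.05857746] 16.7833
[0.48561723 0.26981806 0.09880998] [ 0.72025843  0.06979945 -1.75672635] [0.03217719 0.06332597 0.0021815 ] 17.3833
[0.48559516 0.26980192 0.09880087] [-0.26262505  0.72437163 -1.20392357] [-0.01789529  0.02639023  0.00374901] 17.975
False [0.48551591 0.26976676 0.10784036] [-0.17574317  0.5710109  -4.26825881] 18.5833
```

The wrist force shows the carriers' weight, about 2.8 N. I lift and take a picture.

Run:
```python
from h import *
from rig import *
X,Y=.4856,.2698
print(move_l([X,Y,.19],vel=.06),current_tcp_pos(),current_ft_force(),current_clock());dwell(.25)
for n in("wrist","side"):
    c=camera(n);np.savez(n+"_lift.npz",**c);cv2.imwrite(f"pics/{n}_lift.png",c["pixels"])
s=cv2.resize(c["pixels"][70:200,170:290],None,fx=3,fy=3)
cv2.imwrite("pics/side_liftc.png",s)
```

```text
False [0.48547809 0.26975123 0.1895632 ] [-0.19199593 -0.15548977 -4.21060232] 20.1
```

View pics/wrist_lift.png

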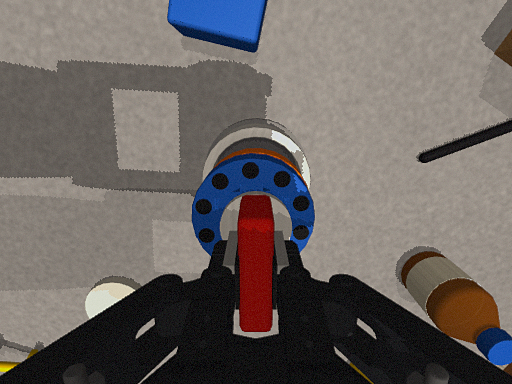

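View pics/side_liftc.png

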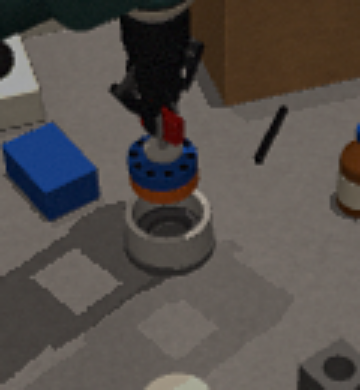

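Both carriers hang level on the key: the side crop shows blue on orange at (162,165), clear of the pot. The wrist view shows the blue ring at (253,205) around the collar. Next I measure the disc centre relative to the TCP.

Run:
```python
from h import *
from rig import *
c=dict(np.load("wrist_lift.npz"))
bl=box(col(c,100,130,80,25),180,140,330,265)
p=pts(c,bl);print("z",np.percentile(p[:,2],[10,50,90]))
A=np.c_[p[:,:2]-p[:,:2].mean(0),np.ones(len(p))];zt=np.median(p[:,2]);k=abs(p[:,2]-zt)<.006
s=np.linalg.lstsq(A[k],p[k,2],rcond=None)[0];print("tilt deg",np.degrees(s[:2]))
g=c["pixels"].max(2);m=box(g<50,195,155,315,245).astype(np.uint8)
n,l,st,ce=cv2.connectedComponentsWithStats(m);C=np.array([ce[i] for i in range(1,n) if 80<st[i,4]<350]);print(np.round(C).tolist())
w=ray(c,C,zt);print("holes",circ(w))
h=cv2.convexHull(cv2.findNonZero(bl.astype(np.uint8)))[:,0];h=h[h[:,1]<225];print("hull",circ(ray(c,h,zt)))
p=pts(c,col(c,170,8,100,40));p=p[(abs(p[:,0]-.4855)<.04)&(abs(p[:,1]-.27)<.04)];q_=p[p[:,2]>np.percentile(p[:,2],90)-.005];print("key",cv2.minAreaRect((q_[:,:2]*1000).astype(np.float32)))
for y in(2.09,):print(ik([.4886,-.26,.2],q(y)))
```

```text
z [0.15103793 0.15234944 0.1533423 ]
tilt deg [ 1.11378035 -0.40808977]
[[250.0, 170.0], [282.0, 179.0], [220.0, 181.0], [301.0, 203.0], [203.0, 206.0], [300.0, 232.0], [206.0, 235.0]]
holes (array([0.48330137, 0.26915031]), np.float64(0.03406458147498282))
hull (array([0.48165169, 0.27276832]), np.float64(0.040617169302723945))
key ((485.08453369140625, 270.11102294921875), (15.866145133972168, 59.97224044799805), 30.079891204833984)
[-5.35111256e-01 -1.40074088e-01  1.74593738e+00 -4.44089210e-16
  1.53572936e+00 -1.05431493e+00]
```

Run:
```python
from h import *
from rig import *
X,Y=.4900,-.2600
move_l([X,Y,.19],vel=.18);dwell(.3);print(current_tcp_pos(),current_ft_force(),current_clock())
move_l([X,Y,.135],vel=.06);dwell(.3)
print(current_tcp_pos(),current_ft_force(),current_clock())
for n in("wrist","side","scene"):
    c=camera(n);np.savez(n+"_dock.npz",**c);cv2.imwrite(f"pics/{n}_dock.png",c["pixels"])
a=cv2.resize(cv2.imread("pics/scene_dock.png")[190:290,140:240],(390,390));b=cv2.resize(cv2.imread("pics/side_dock.png")[210:310,225:325],(390,390))
cv2.imwrite("pics/dockc.png",np.hstack([a,b]))
```

```text
[ 0.49001669 -0.25994396  0.19003563] [ 0.1599906  -0.8328862  -5.16924934] 23.8417
[ 0.49005461 -0.26002128  0.13519417] [-0.16015009  0.18989545 -3.74816423] 25.2083
```

View pics/wrist_dock.png

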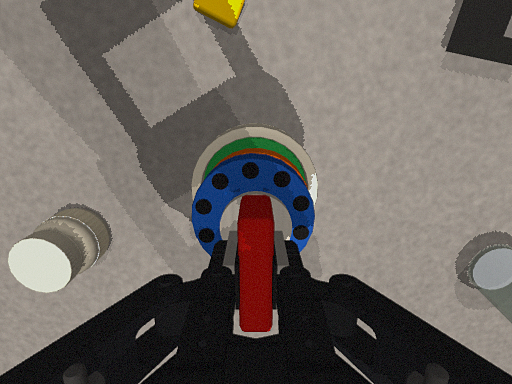

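View pics/dockc.png

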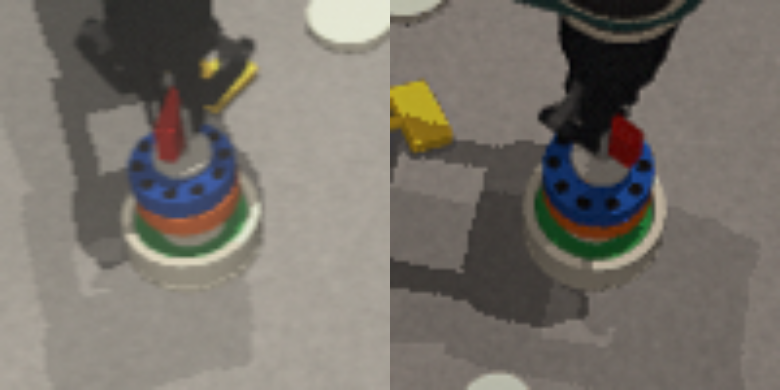

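The stack hangs over the dock, with the wrist view showing the blue ring at (253,205) and the rim arc around (255,180). The scene and side crops agree that it is about centred. I check the dock arc once before lowering.

Run:
```python
from h import *
c=dict(np.load("wrist_dock.npz"));h=hsv(c)
H,W=h.shape[:2];vv,uu=np.mgrid[:H,:W]
K=c["K"];E=c["extrinsics"]
z=c["z_map"];p=pts(c,box(np.ones((H,W),bool),180,110,335,225)&(z>0))
r=p[(p[:,2]>.0335)&(p[:,2]<.039)];print("rim",len(r),circ(r),cv2.minEnclosingCircle((r[:,:2]*1000).astype(np.float32)))
# outer rim arc: known radius 56, robust fit
from scipy.optimize import least_squares
d=r[:,:2]
hull=cv2.convexHull((d*1e5).astype(np.int32))[:,0]/1e5
f=least_squares(lambda x:np.hypot(*(hull-x).T)-.056,[.489,-.26],loss="soft_l1",f_scale=.001);print(f.x,np.round(f.fun*1000,1))
bl=box(col(c,100,130,80,25),180,140,330,265);zt=np.median(pts(c,bl)[:,2])
m=box(c["pixels"].max(2)<50,195,155,315,245).astype(np.uint8)
n,l,st,ce=cv2.connectedComponentsWithStats(m);C=np.array([ce[i] for i in range(1,n) if 80<st[i,4]<350])
print("disc",circ(ray(c,C,zt)),zt)
```

```text
rim 2044 (array([ 0.48797264, -0.25929715]), np.float64(0.05130881951526435)) ((488.04449462890625, -259.45526123046875), 55.72032928466797)
[ 0.4883741  -0.25999093] [-0.5 -0.4 -0.5 -0.3 -0.5 -0.2 -0.2 -0.2 -0.1 -0.1 -0.3 -0.3 -0.2  0.
  0.1  0.  -0.  -0.1  0.2  0.1  0.1  0.2 -0.1  0.1  0.2  0.2  0.   0.
  0.2  0.   0.2 -0.1 -0.1 -0.  -0.1 -0.3 -0.3 -0.2 -0.1 -0.2 -0.3 -0.8
 -0.8 -0.8]
disc (array([ 0.48771348, -0.26067376]), np.float64(0.03403478191575103)) 0.09768836470883767
```

Disc and dock axes agree to within about 1 mm, so I lower gently.

Run:
```python
from h import *
from rig import *
X,Y=.4904,-.2595
move_l([X,Y,.110],vel=.04);print(current_tcp_pos(),current_ft_force())
dwell(.1)
print(move_l([X,Y,.1005],vel=.012,max_force=6),current_tcp_pos(),current_ft_force(),current_clock())
print(move_l([X,Y,.0955],vel=.012,max_force=3.5),current_tcp_pos(),current_ft_force(),current_clock())
c=camera("wrist");cv2.imwrite("pics/w_seat.png",c["pixels"]);np.savez("w_seat.npz",**c)
bl=box(col(c,100,130,80,25),180,140,330,265);p=pts(c,bl);zt=np.median(p[:,2]);print("blue top",zt)
A=np.c_[p[:,:2]-p[:,:2].mean(0),np.ones(len(p))];k=abs(p[:,2]-zt)<.006
print(np.degrees(np.linalg.lstsq(A[k],p[k,2],rcond=None)[0][:2]))
```

```text
[ 0.49049573 -0.25955547  0.11018836] [-0.44926593  0.60014365 -4.42644335]
False [ 0.49044126 -0.25953138  0.10062212] [ 0.39896097 -0.54942657 -0.93808759] 27.175
True [ 0.49063728 -0.25959739  0.09767469] [0.44631818 0.30105344 4.67898801] 27.5083
blue top 0.06664572592408899
[ 0.38793846 -0.55685647]
```

View pics/w_seat.png

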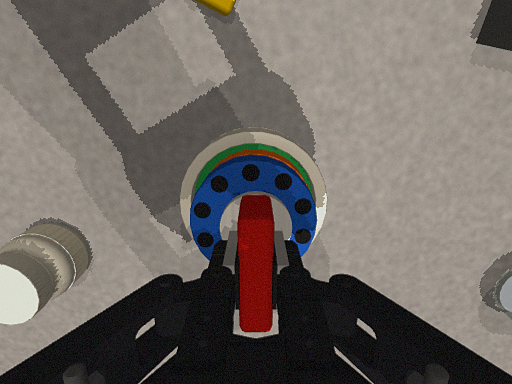

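The stack is seated: the blue top is at z≈0.067, it lies level, and the collar rests on it. Now I release and back off.

Run:
```python
from h import *
from rig import *
t=current_tcp_pos();move_l([t[0],t[1],t[2]+.0004],vel=.02)
gripper_to(.035);dwell(.2);print(current_width(),current_ft_force())
gripper_to(.07)
t=current_tcp_pos();print(move_l([t[0],t[1],.16],vel=.05,max_force=8));move_l([t[0],t[1],.23],vel=.12)
dwell(.4);print(current_tcp_pos(),current_ft_force(),current_clock())
for n in("wrist","side","scene"):
    c=camera(n);np.savez(n+"_end.npz",**c);cv2.imwrite(f"pics/{n}_end.png",c["pixels"])
a=cv2.resize(cv2.imread("pics/scene_end.png")[190:290,140:240],(390,390));b=cv2.resize(cv2.imread("pics/side_end.png")[210:310,225:325],(390,390))
cv2.imwrite("pics/endc.png",np.hstack([a,b]))
c=dict(np.load("wrist_end.npz"))
bl=box(col(c,100,130,80,25),150,80,360,300);p=pts(c,bl);p=p[abs(p[:,2]-.067)<.01];print("top",np.median(p,0),cv2.minEnclosingCircle((p[:,:2]*1000).astype(np.float32)))
A=np.c_[p[:,:2]-p[:,:2].mean(0),np.ones(len(p))];k=abs(p[:,2]-np.median(p[:,2]))<.006
print("tilt",np.degrees(np.linalg.lstsq(A[k],p[k,2],rcond=None)[0][:2]))
p=pts(c,col(c,170,8,100,40));p=p[p[:,2]>.08];q_=p[p[:,2]>np.percentile(p[:,2],90)-.005];print("key",np.percentile(p[:,2],90),cv2.minAreaRect((q_[:,:2]*1000).astype(np.float32)))
```

```text
0.03492458405210629 [0.7049518  0.26211051 0.52410894]
False
[ 0.49060754 -0.25956356  0.22972774] [ 0.36900453 -0.65608381  0.20166693] 31.3
top [ 0.47830864 -0.25187463  0.06692606] ((488.18963623046875, -259.83197021484375), 41.9600715637207)
tilt [ 0.58921921 -0.24860327]
key 0.12972178169509369 ((489.6218566894531, -259.152099609375), (15.783685684204102, 59.183555603027344), 30.338438034057617)
```

View pics/wrist_end.png

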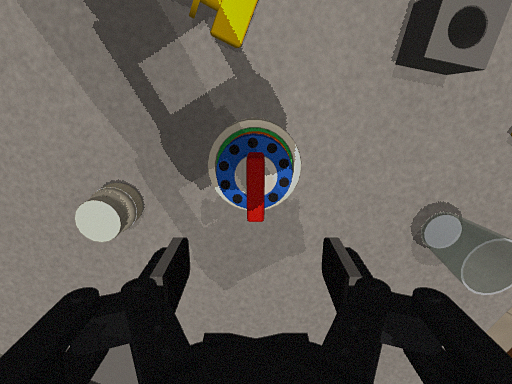

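View pics/endc.png

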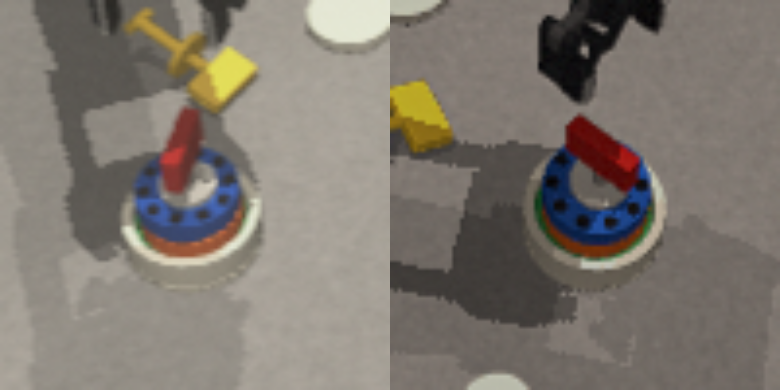

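The key stands upright in the level stack in the dock (wrist view at (255,180)). The gripper is clear and the neighbouring things are in place, so I hand in.

```bash
python3 -c "
from rig import *
sign_off();print(current_clock())"
```

```text
the job is handed in; nothing more can be done
the job is handed in; nothing more can be done
```

The job is handed in: both carriers were lifted out of the pot together on the red key. They now sit in the white dock with the key upright in the stack and let go. The last clock reading before hand-in was 31.3 s of the 64 s allowed. `sign_off` gives no verdict.

- **Feeling for the slots:** The foot stopped on the orange carrier and dropped through after about 42° of counter-clockwise turning. I then turned it another 75° or so to hook under. The highest contact force I read at the wrist was about 12 N, during one probe.
- **Final position:** The blue carrier's top is at z ≈ 0.067 m, against 0.068 m expected. Its centre is about 0.3 mm from the dock axis measured with the wrist camera, and its tilt is under 1°.
- **Key and gripper:** The key stands upright on its collar, judged by eye in the scene and side crops and not measured. The fingers are about 0.1 m above it, with no force on the tool.
- **Bystanders:** The things around the dock look undisturbed in the last pictures, but I did not measure how far any of them moved.
- **Disagreements:** The cameras differed by up to about 4 mm on the pot and dock positions. The wrist view, checked against the gripped key, settled it. The depth image put the key's handle top 2 to 3 mm higher than the wrist readings implied, and I did not resolve that.

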